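Shut the keeper of the mould-clamp jig and offer up its cast lever

ROBOT

A 6-joint arm with a two-finger parallel gripper is mounted at the origin on a cart in front of the work surface, level with it; the furniture and walls round the work are solid. World frame = base frame: x ahead of the robot, y to its left, z up, the work surface at z = 0. Lengths are in m, angles in rad, forces in N, time in s.
With the tool pointing down it reaches from about 0.3 to 0.775 m from the base axis. Payload 14.6 kg.
Tool frame: the origin (TCP) lies on the centre line of the jaws, within the pads' length; the fingertips stand 19 mm ahead of it and the grasp point (between the pads) is the TCP; z points along the fingers, y is the direction in which the jaws open and shut (so a half turn about z gives the same grasp; the last joint's range is limited). The gripper opens to 94 mm and grips with 3 to 60 N. Pads are 16 mm wide; open, the fingers measure 119 mm over their backs; the gripper's body (75 mm by 177 mm) begins 78 mm behind the grasp point.
Start: joints at [1.087, 0.3, 1.521, -0, 1.321, -0.067], TCP at [0.223, 0.503, 0.224] pointing down, gripper open.
Joint ranges: [-3.03, 3.03], [-0.79, 2.21], [0.23, 2.52], [-1.04, 4.18], [0, 3.07], [-2.55, 2.55]. Speed limits (rad/s): [2.22, 2.22, 2.57, 3.14, 3.14, 3.14].

INTERFACE

Orientations are given as [roll, pitch, yaw] about the fixed x, y, z axes, in that order (R = Rz(yaw) Ry(pitch) Rx(roll)).
In Python, from station import ctrl gives the robot as it stands. The module is installed in compiled form; this text tells all that it offers.
- The arm moves only by the shell command python3 -m creep 'ROWS' [FORCE]. ROWS is a JSON object of lists of equal length, an entry for each row: "translation": the shift along the world's x, y, z in mm, a list of three; "yaw": the turn about the world's z in rad; "gripper": the closure in counts, from 0 (fully open) to 255 (shut). A call has 1 to 5 rows; each row is the pose to reach, as a shift and turn from the pose measured when the call began; what a row does not reach only later rows make up. A row lasts 1/12 s, in which the tool goes at most 41.7 mm and 7.16 degrees, less where a joint would pass 70% of its speed; a pose out of reach is approached as far as the arm can. A call with a gripper value outside its range is refused whole. The fingers move at their own pace and stop on an object; FORCE is the grip in N (left out, the last holds). Time passes only in rows, so rows that repeat a pose let the fingers close. It gives the time, the measured TCP pose, the force and the opening at its end, in the units of the state.
- ctrl.get_obs(): the state, without advancing time (a new reading comes with each control period).
- ctrl.camera(name): name is "scene" or "top" or "wrist"; returns a dict with "pixels" (480x640x3 uint8, red, green, blue), "depth" (480x640 float32, m along the optical axis (not along the pixel's ray), 0 where there is no reading), "fx", "fy", "cx", "cy" (pixels), "R" (3x3) and "t" (3): a world point X has camera coordinates R X + t; the wrist camera has in their place "tool_from_camera" (4x4, takes a point from camera to tool coordinates, whose origin is the TCP and whose axes are the flange's). Camera axes: x right, y down, z forward; pixel columns grow to the right and rows downward; lengths in m; the calibration is good to about 2 mm. The wrist camera is an equidistant fisheye: a pixel r from the principal point sees the ray r / f radians off the axis. A picture is of the moment at which its call begins: read the wrist's pose just before it.
- ctrl.hand_in(): hands the job in, once; it reports no verdict.
The state is a dict: "time_s": time; "qpos": joint angles; "joint_vel": joint speeds; "tau": joint torques, N m; "ee_pos": TCP position; "eef_rot": TCP orientation; "force": force on the tool from outside, world axes, zero at the start; "moment": the same for the moment, N m; "grip_width": finger opening in m.
Only numpy, scipy, OpenCV 4.12 (cv2) and the standard library are available. Lean on these libraries where they do the work, as an engineer would, in place of code of your own. Each camera call takes 0.05 s, during which the arm holds its last target. There are 200 camera calls.

TASK

Get the green clamp jig ready for its lever: swing the steel keeper bar shut over the pink mould until it clicks into its catch. Then pick up the dark grey cast clamp lever by the bright flats at its balance point and hold it level over the jig, bore above the pivot pin and foot above the middle of the mould, with the boss two to three centimetres clear of the top of the pin so that I can grease it. Finish while still holding the lever there, touching nothing with it, and leave the mould in its nest and the other things on the bench where they are.

Things in the scene. Friction and masses are not known exactly. Their poses are not given: they have to be found in the camera images.
- jig: Jig bolted to the bench: green steel plate 112 (x) x 198 (y) x 12 mm, y from -92 to +106 mm. Origin on the bench, midway between pin and nest; z up. At y = -65 a steel pivot pin (diameter 14) stands on a shoulder (diameter 30, top 35 mm above the bench); at y = +65 the pink mould lies in a nest of low black rails. Immovable.
- pin_top (a point): Centre of the top of the jig's pivot pin, 65 mm above the bench (jig frame x 0, y -65 mm).
- nest_mid (a point): Point in the middle of the mould's upper face when it lies in the nest, 35 mm above the bench (jig frame x 0, y +65 mm); the lever's foot belongs above it.
- keeper_bar (a joint): Angle of the keeper bar about its upright hinge, rad: 0 = shut (across the mould's outer end, pointing to the jig's -x); grows to 1.4 as it opens, clockwise from above, towards the jig's +y. Steel, 12 mm wide, 37 to 45 mm above the bench. Stays where left (1.5 N at the knob). From 0.15 to 0.08 a spring ball resists (5 N at the knob); below 0.05 it snaps to 0 and holds.
- keeper_knob (a point): Grip point on the keeper bar's upright black knob (diameter 16 mm, 40 mm tall, standing on the bar from 45 to 85 mm above the bench), on the knob's axis 65 mm above the bench, 86 mm from the hinge axis. Shut, it is at jig x -44, y +88 mm.
- keeper_hinge (a point): Point on the keeper bar's upright hinge axis, 41 mm above the bench (jig frame x +42, y +88 mm).
- lever: Dark grey cast lever, 0.35 to 0.6 kg, standing level on boss and foot in front of the jig. Origin on the bore's axis at the boss's underside; x along the arm to the foot, z up. Boss: diameter 38, 42 mm tall, bore 18. Arm: 16 mm wide, z 24 to 42 mm, to a round end (diameter 26) at x = 130, from which a stud with a rubber foot (diameter 20) reaches down to z = 0; its upper end is 14 mm above the arm.
- lever_balance (a point): The lever's balance point: middle of the two bright ground steel flats (22 mm long, 20 mm across, 18 mm tall) on the sides of the arm, lever frame x 41, y 0, z 33 mm; the centre of mass lies at this x and y. Grip the lever here, across the flats.
- lever_bore (a point): Centre of the bore's lower mouth (lever frame origin).
- lever_foot (a point): Centre of the underside of the rubber foot, lever frame x 130, y 0, z 0 mm.
- mould: Pink rubber mould, 63 x 44 x 23 mm, lying loose in the jig's nest with its length along the jig's y; origin at the centre of its underside. Stays where it is.
- grease_pot: White round pot, diameter 71, 45 mm tall, on the bench to the right of the jig; origin under its centre. Leave alone.
- spare_mould: Pink rubber mould 68 x 52 x 24 mm on the bench cover to the right; origin under its centre. Leave alone.
- tweezers: Steel tweezers 122 mm long lying on the bench to the right of the jig; origin under the middle. Leave alone.
There are look-alikes about, which are no part of the job. Leave any red or turquoise look-alike of the mould alone.

How it is judged:
On the way, in this order (a step that is already met when the one before it is completed fails the run):
1. the keeper bar is shut in its catch while the lever still stands on the bench (value of joint keeper_bar below 0.035 rad and height (world z) of lever below 0.01 m), for 0.2 s.
2. the lever is lifted clear of the bench, keeper still shut (value of joint keeper_bar below 0.035 rad and height (world z) of each of lever_bore, lever_foot above 0.03 m), for 0.1 s.
At the end, for the whole second after the job is handed in: Keeper in its catch (below 0.035 rad). Lever held by the fingers within 18 mm of its balance point, at rest, level within 5 degrees, bore within 10 mm of the pin's axis, foot within 15 mm of the mould's middle, boss 10 to 45 mm above the pin, not touching jig or mould; mould in its nest (value of joint keeper_bar below 0.035 rad and angle between lever's own z axis and vertical below 0.087 rad and horizontal distance between lever_bore and pin_top below 0.01 m and horizontal distance between lever_foot and nest_mid below 0.015 m and z of lever_bore in the frame of pin_top between 0.01 and 0.045 m and horizontal distance between the grasp point and lever_balance below 0.018 m and contact force between the fingers and lever above 1 N and contact force between lever and jig below 0.05 N and contact force between lever and mould below 0.05 N and linear speed of lever below 0.02 m/s and angular speed of lever below 0.15 rad/s and horizontal distance between mould and nest_mid below 0.006 m and height (world z) of mould below 0.016 m); the arm keeps its last pose, push and grip.
It fails at once if the white pot is pushed more than 25 mm (distance of grease_pot from where it was at the start of the episode above 0.025 m).
It fails at once if the spare mould is pushed more than 25 mm (distance of spare_mould from where it was at the start of the episode above 0.025 m).
It fails at once if the tweezers is pushed more than 25 mm (distance of tweezers from where it was at the start of the episode above 0.025 m).
It also fails if it takes over 51 s, if anything falls off the work surface, if the arm or the gripper's body presses on something with over 40 N, if the wrist force passes 120 N, or if a joint passes its speed limit or range.

## Working session

There is one attempt and no reset: what is moved stays moved. The work goes in short steps, Python scripts to look and compute and a shell command to move; the robot and the scene stay as the last step left them, time stands still between calls to the robot, and variables do not carry over. Pictures are saved under pics/ and viewed, about 8 in all and at most 12, crops included, and the job is handed in when it is done.

```bash
mkdir -p pics; cat > h.py <<'E'
from station import ctrl
import numpy as np, cv2, pickle
def snap(n,f):
    o=ctrl.get_obs(); c=ctrl.camera(n); c['obs']=o
    pickle.dump(c,open(f'pics/{f}.pkl','wb')); cv2.imwrite(f'pics/{f}.png',c['pixels'][:,:,::-1]); return c
def load(f): return pickle.load(open(f'pics/{f}.pkl','rb'))
def world(c,u,v,d=None):
    d=c['depth'][int(v),int(u)] if d is None else d
    p=np.array([(u-c['cx'])/c['fx']*d,(v-c['cy'])/c['fy']*d,d]); return np.asarray(c['R']).T@(p-c['t'])
def onz(c,u,v,z):
    R=np.asarray(c['R']);o=-R.T@c['t'];r=R.T@np.array([(u-c['cx'])/c['fx'],(v-c['cy'])/c['fy'],1]);return o+r*(z-o[2])/r[2]
E
python3 - <<'E'
from h import *
for n in ('top','scene'):
    c=snap(n,n+'0'); print(n,c['fx'],c['cx'],c['cy'],-np.asarray(c['R']).T@c['t'],np.asarray(c['R'])[2])
print(ctrl.get_obs())
E
```

```text
top 454.8964775836087 320.2593196220274 244.81523742955372 [ 0.32191271 -0.19825289  1.16072938] [ 0.19704154 -0.01016227 -0.98034247]
scene 619.324497383481 326.7161908724815 240.58167694591123 [-0.39723927 -1.32981731  0.98392199] [ 0.55173446  0.64514061 -0.52856663]
{'time_s': 0.1, 'qpos': array([ 1.08738231e+00,  3.00401838e-01,  1.52147137e+00, -1.12791066e-05,
        1.32068716e+00, -6.65892396e-02]), 'joint_vel': array([-0.00049512, -0.00264797, -0.00197605,  0.00072541, -0.00054036,
        0.00025494]), 'tau': array([ 1.27714709e-03, -5.32649982e+01, -3.53276896e+01,  7.09316391e-02,
        2.35289015e-02, -9.63398543e-05]), 'ee_pos': array([0.22258181, 0.50273618, 0.22397072]), 'eef_rot': array([-3.14062636e+00, -5.34905904e-05,  2.72477065e+00]), 'force': array([-0.29150642, -0.18767096, -0.57752517]), 'moment': array([-0.03233581,  0.03426071,  0.04748526]), 'grip_width': 0.09438504085823361}
```

View pics/top0.png

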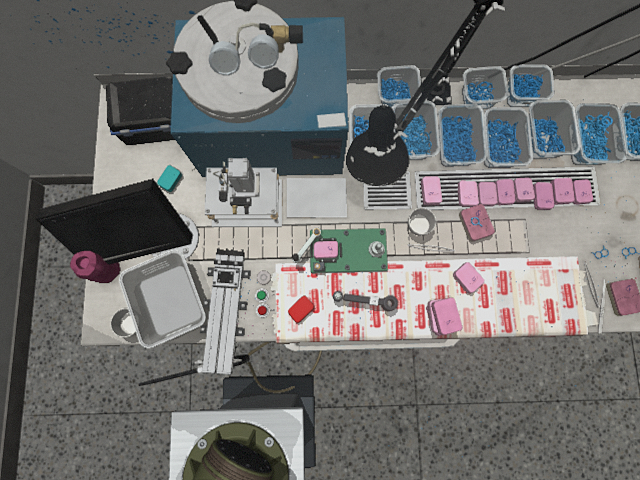

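View pics/scene0.png

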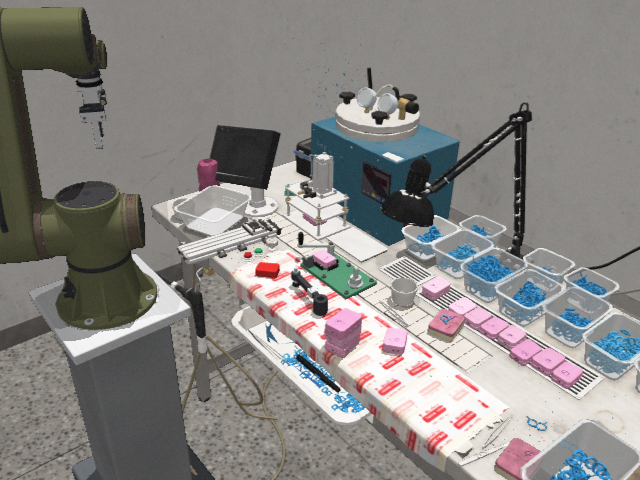

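```bash
python3 - <<'E'
from h import *
a=cv2.imread('pics/top0.png')[215:325,270:430]; b=cv2.imread('pics/scene0.png')[220:330,230:390]
a=cv2.resize(a,None,fx=5,fy=5,interpolation=cv2.INTER_CUBIC)[:,:800];cv2.imwrite('pics/cropt.png',a)
c=load('top0')
for n,u,v,z in [('pin',377,249,.065),('mould',326,248,.035),('boss',389,303,.042),('foot',338,297,.056),('knobcand',298,258,.085)]:
    print(n,world(c,u,v).round(3),onz(c,u,v,z).round(3))
E
```

```text
pin [ 0.533 -0.352  0.04 ] [ 0.528 -0.349  0.065]
mould [ 0.539 -0.224  0.038] [ 0.54  -0.224  0.035]
boss [ 0.4   -0.38   0.007] [ 0.398 -0.375  0.042]
foot [ 0.415 -0.25   0.05 ] [ 0.414 -0.25   0.056]
knobcand [ 0.509 -0.155  0.076] [ 0.507 -0.155  0.085]
```

View pics/cropt.png

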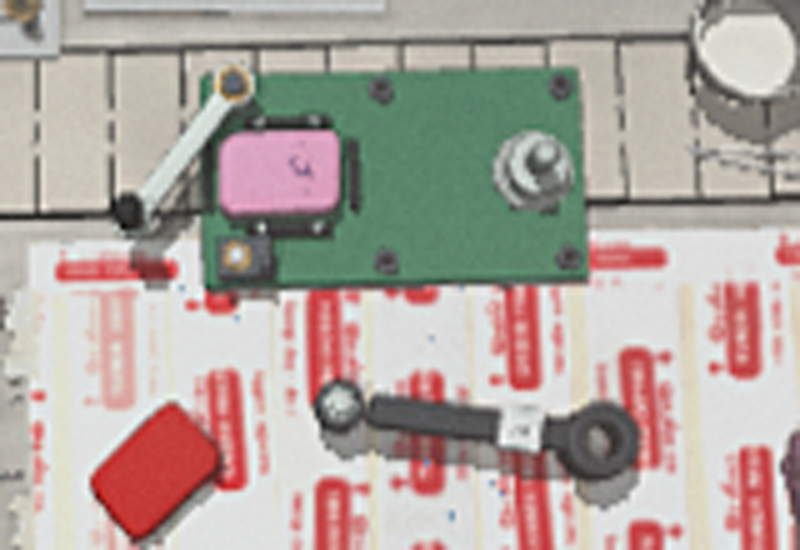

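```bash
python3 - <<'E'
from h import *
from scipy.optimize import least_squares
c=load('top0')
P={'pin':(545,150,.065,(0,-.065)),'shoulder':(534,172,.036,(0,-.065)),'mould':(280,172,.035,None),'hinge':(233,83,.046,(.042,.088)),
'TL':(204,74,.012,(.056,.106)),'TR':(576,70,.012,(.056,-.092)),'BR':(588,283,.012,(-.056,-.092)),'BL':(204,287,.012,(-.056,.106)),
'knobtop':(128,206,.085,None),'boss':(600,438,.042,None),'stud':(341,402,.056,None),'flats':(519,428,.042,None),'pot':(750,55,.045,None)}
W={k:onz(c,270+a[0]/5-.4,215+a[1]/5-.4,a[2])[:2] for k,a in P.items()}
for k,w in W.items(): print(k,w.round(4),world(c,270+P[k][0]/5,215+P[k][1]/5).round(3))
ks=[k for k in P if P[k][3]]
J=np.array([P[k][3] for k in ks]);Q=np.array([W[k] for k in ks])
rot=lambda a:np.array([[np.cos(a),-np.sin(a)],[np.sin(a),np.cos(a)]])
s=least_squares(lambda p:((rot(p[2])@J.T).T+p[:2]-Q).ravel(),[.53,-.28,0])
print('jig',s.x,'res mm',(s.fun.reshape(-1,2)*1e3).round(1).tolist())
R=rot(s.x[2])
for n,j in [('pin',(0,-.065)),('nest',(0,.065)),('hinge',(.042,.088)),('knobshut',(-.044,.088))]: print(n,(R@j+s.x[:2]).round(4))
k=R.T@(W['knobtop']-s.x[:2])-[.042,.088]; print('bar len',np.hypot(*k),'angle',np.arctan2(k[1],-k[0]))
d=W['stud']-W['boss'];print('lever len',np.hypot(*d),'yaw',np.arctan2(d[1],d[0]))
E
```

```text
pin [ 0.5394 -0.3531] [ 0.538 -0.354  0.065]
shoulder [ 0.534 -0.351] [ 0.533 -0.352  0.034]
mould [ 0.5371 -0.2231] [ 0.537 -0.224  0.032]
hinge [ 0.5811 -0.2004] [ 0.578 -0.201  0.053]
TL [ 0.5942 -0.1856] [ 0.596 -0.186 -0.002]
TR [ 0.5919 -0.3787] [ 0.59  -0.379  0.015]
BR [ 0.4803 -0.379 ] [ 0.481 -0.382  0.002]
BL [ 0.4828 -0.1834] [ 0.483 -0.184  0.   ]
knobtop [ 0.5126 -0.1486] [ 0.512 -0.15   0.085]
boss [ 0.3996 -0.3761] [ 0.401 -0.383  0.005]
stud [ 0.4189 -0.2492] [ 0.418 -0.25   0.057]
flats [ 0.4054 -0.3367] [ 0.404 -0.337  0.045]
pot [ 0.5899 -0.4619] [ 0.599 -0.473  0.003]
jig [ 0.5374045  -0.28811147 -0.01207451] res mm [[-2.8, -0.1], [2.6, -2.1], [-0.6, -0.2], [0.5, 2.8], [0.4, -2.0], [-0.0, -0.4], [-0.1, 1.9]]
pin [ 0.5366 -0.3531]
nest [ 0.5382 -0.2231]
hinge [ 0.5805 -0.2006]
knobshut [ 0.4945 -0.1996]
bar len 0.08546950901397074 angle 0.6418374012136329
lever len 0.12838476709055735 yaw 1.4195235037109695
```

```bash
python3 -m creep '{"translation":[[16,-36,0],[32,-72,0],[48,-108,0],[64,-144,0],[80,-180,0]],"yaw":[0,0,0,0,0],"gripper":[0,0,0,0,0]}' 20
python3 -m creep '{"translation":[[16,-36,0],[32,-72,0],[48,-108,0],[64,-144,0],[80,-180,0]],"yaw":[0,0,0,0,0],"gripper":[0,0,0,0,0]}'
python3 -m creep '{"translation":[[16,-36,0],[32,-72,0],[48,-108,0],[64,-144,0],[80,-180,0]],"yaw":[0,0,0,0,0],"gripper":[0,0,0,0,0]}'
```

```text
time_s: 0.52
ee_pos: [0.3027, 0.321, 0.2237]
eef_rot: [-3.14, -0.0, 2.725]
force: [0.3, 0.5, -0.1]
grip_width: 0.0941
time_s: 0.93
ee_pos: [0.3829, 0.1391, 0.2237]
eef_rot: [-3.14, -0.0, 2.725]
force: [1.9, 0.8, -0.3]
grip_width: 0.094
time_s: 1.35
ee_pos: [0.4631, -0.043, 0.2236]
eef_rot: [-3.14, -0.0, 2.725]
force: [1.1, 0.4, 0.5]
grip_width: 0.094
```

```bash
python3 -m creep '{"translation":[[16,-36,0],[34,-72,0],[50,-106,0],[50,-106,0],[50,-106,0]],"yaw":[0,0,0,0,0],"gripper":[0,0,0,0,0]}'
python3 - <<'E'
from h import *
c=snap('wrist','w1');print({k:c[k] for k in c if k not in('pixels','depth','obs')},c['obs']['ee_pos'])
E
```

```text
time_s: 1.77
ee_pos: [0.513, -0.1503, 0.2227]
eef_rot: [-3.14, -0.002, 2.723]
force: [0.4, 0.7, -0.0]
grip_width: 0.0938
{'fx': 371.64829954431775, 'fy': 371.64829954431775, 'cx': 318.71256654670293, 'cy': 239.2200300823568, 'tool_from_camera': array([[-4.59359170e-05, -9.72858233e-01, -2.31401938e-01,
         6.67874599e-02],
       [ 9.99999671e-01, -2.32103713e-04,  7.77297318e-04,
         4.04627975e-05],
       [-8.09909344e-04, -2.31401826e-01,  9.72857923e-01,
        -1.59947705e-01],
       [ 0.00000000e+00,  0.00000000e+00,  0.00000000e+00,
         1.00000000e+00]])} [ 0.51302479 -0.15026009  0.22266079]
```

View pics/w1.png

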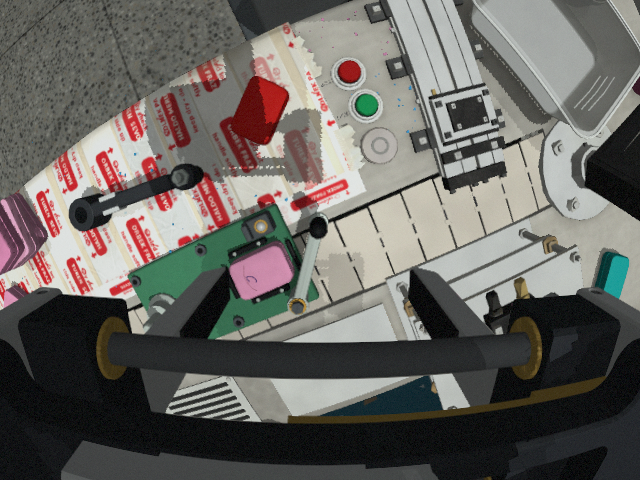

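The wrist view shows the knob top at (318,224), the hinge at (297,307), the mould at about (262,270), the boss at (84,213) and the stud at (187,176).

```bash
cat >> h.py <<'E'
from scipy.spatial.transform import Rotation as Ro
def wz(c,u,v,z):
    d=np.array([u-c['cx'],v-c['cy']]);r=np.hypot(*d);t=r/c['fx'];ray=np.r_[d/r*np.sin(t),np.cos(t)]
    T=np.asarray(c['tool_from_camera']);R=Ro.from_euler('xyz',c['obs']['eef_rot']).as_matrix()
    o=R@T[:3,3]+c['obs']['ee_pos'];w=R@T[:3,:3]@ray
    dd=c['depth'][int(v),int(u)]/np.cos(t)
    return (o+w*(z-o[2])/w[2]).round(4),(o+w*dd).round(4)
E
python3 - <<'E'
from h import *
c=load('w1')
for n,u,v,z in [('knob',318,224,.085),('hinge',297,307,.046),('mould',262,270,.035),('boss',84,213,.042),('stud',187,176,.056)]: print(n,*wz(c,u,v,z))
E
```

```text
knob [ 0.5046 -0.147   0.085 ] [ 0.5047 -0.1471  0.0843]
hinge [ 0.5789 -0.2029  0.046 ] [ 0.5771 -0.2018  0.0507]
mould [ 0.533  -0.2206  0.035 ] [ 0.533  -0.2206  0.0349]
boss [ 0.3969 -0.3742  0.042 ] [ 0.3938 -0.3883  0.0228]
stud [ 0.4195 -0.2404  0.056 ] [ 0.4185 -0.2437  0.0466]
```

```bash
python3 -m creep '{"translation":[[-2,1,-35],[-5,2,-70],[-5,2,-105],[-5,2,-135],[-5,2,-154]],"yaw":[0.1,0.2,0.2,0.2,0.2],"gripper":[0,0,0,0,0]}'
python3 -m creep '{"translation":[[0,0,0],[0,0,0],[0,0,0],[0,0,0],[0,0,0]],"yaw":[0,0,0,0,0],"gripper":[200,255,255,255,255]}' 20
python3 -m creep '{"translation":[[0,0,0],[0,0,0],[0,0,0],[0,0,0],[0,0,0]],"yaw":[0,0,0,0,0],"gripper":[255,255,255,255,255]}'
```

```text
time_s: 2.23
ee_pos: [0.5064, -0.1453, 0.0664]
eef_rot: [-3.141, -0.004, 2.926]
force: [0.6, -0.0, -0.0]
grip_width: 0.0943
time_s: 2.65
ee_pos: [0.507, -0.1454, 0.0679]
eef_rot: [-3.141, -0.002, 2.926]
force: [0.2, -0.8, 0.3]
grip_width: 0.064
time_s: 3.07
ee_pos: [0.507, -0.1454, 0.0679]
eef_rot: [-3.141, -0.002, 2.926]
force: [-0.5, 0.0, -0.3]
grip_width: 0.0312
```

```bash
python3 -m creep '{"translation":[[0,0,0],[0,0,0],[0,0,0],[0,0,0],[0,0,0]],"yaw":[0,0,0,0,0],"gripper":[255,255,255,255,255]}'
python3 - <<'E'
import numpy as np
h=np.array([.580,-.2015]);j=-.012
for a in np.arange(.7,-.06,-.1):
    t=np.pi+j-a; print(round(a,2),(h+.086*np.array([np.cos(t),np.sin(t)])).round(4))
E
```

```text
time_s: 3.48
ee_pos: [0.5072, -0.1456, 0.068]
eef_rot: [-3.14, -0.001, 2.926]
force: [3.4, -3.0, -1.0]
grip_width: 0.0154
0.7 [ 0.5149 -0.1453]
0.6 [ 0.5096 -0.1521]
0.5 [ 0.505  -0.1594]
0.4 [ 0.5012 -0.1671]
0.3 [ 0.4982 -0.1751]
0.2 [ 0.4959 -0.1834]
0.1 [ 0.4945 -0.1919]
0.0 [ 0.494  -0.2005]
```

```bash
python3 -m creep '{"translation":[[-3,-4,0],[-5,-7,0],[-7,-11,0],[-9,-15,0],[-11,-18,0]],"yaw":[0,0,0,0,0],"gripper":[255,255,255,255,255]}'
python3 -m creep '{"translation":[[-1,-4,0],[-3,-8,0],[-4,-12,0],[-5,-16,0],[-5,-16,0]],"yaw":[0,0,0,0,0],"gripper":[255,255,255,255,255]}'
```

```text
time_s: 3.9
ee_pos: [0.4954, -0.1633, 0.0679]
eef_rot: [-3.141, -0.003, 2.926]
force: [-0.6, 5.9, 2.3]
grip_width: 0.0156
time_s: 4.32
ee_pos: [0.4895, -0.1795, 0.0678]
eef_rot: [3.141, -0.005, 2.926]
force: [-5.4, 2.0, 3.5]
grip_width: 0.0154
```

```bash
python3 -m creep '{"translation":[[0,-6,0],[-1,-12,0],[-1,-17,0],[-1,-21,0],[-1,-24,0]],"yaw":[0,0,0,0,0],"gripper":[255,255,255,255,255]}'
python3 -m creep '{"translation":[[0,0,0],[0,0,0]],"yaw":[0,0],"gripper":[255,255]}'
python3 - <<'E'
from h import *
c=snap('top','top1');a=c['pixels'][205:285,270:400,::-1];a=cv2.resize(a,None,fx=6,fy=6,interpolation=cv2.INTER_CUBIC);cv2.imwrite('pics/c1.png',a)
E
```

```text
time_s: 4.73
ee_pos: [0.488, -0.2032, 0.0678]
eef_rot: [3.14, -0.006, 2.926]
force: [-1.3, 8.1, 6.7]
grip_width: 0.0153
time_s: 4.9
ee_pos: [0.4881, -0.2032, 0.0679]
eef_rot: [3.14, -0.006, 2.926]
force: [0.9, 3.8, 3.7]
grip_width: 0.0155
```

View pics/c1.png

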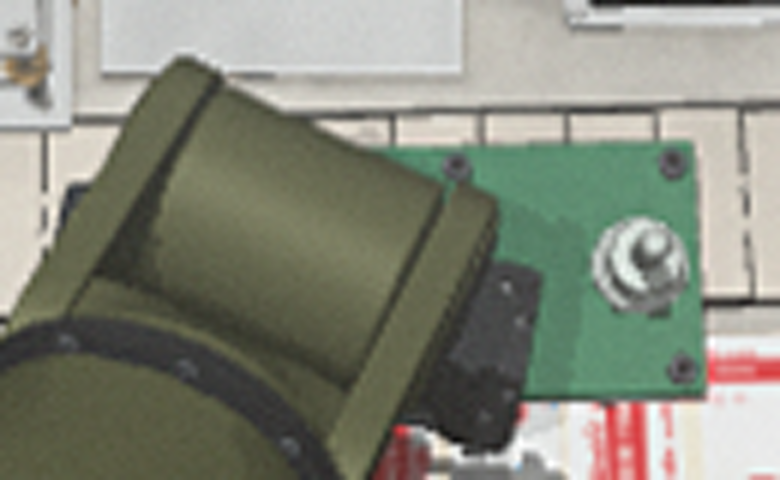

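```bash
python3 -m creep '{"translation":[[0,-2,0],[0,-4,0],[0,-4,0]],"yaw":[0,0,0],"gripper":[255,255,255]}'
```

```text
time_s: 5.2
ee_pos: [0.4878, -0.2048, 0.0677]
eef_rot: [3.136, -0.008, 2.926]
force: [-2.1, 20.7, 9.4]
grip_width: 0.0155
```

```bash
python3 -m creep '{"translation":[[0,0,0],[0,1,0],[0,1,0],[0,1,0],[0,1,0]],"yaw":[0,0,0,0,0],"gripper":[0,0,0,0,0]}'
python3 -m creep '{"translation":[[0,0,20],[0,0,60],[0,0,100],[-35,-20,130],[-70,-40,150]],"yaw":[0,0,0,0,0],"gripper":[0,0,0,0,0]}'
```

```text
time_s: 5.62
ee_pos: [0.4878, -0.2041, 0.0677]
eef_rot: [3.137, -0.008, 2.926]
force: [0.8, 0.1, 0.6]
grip_width: 0.0456
time_s: 6.03
ee_pos: [0.427, -0.2391, 0.2145]
eef_rot: [3.138, -0.006, 2.928]
force: [-0.9, -1.2, 0.4]
grip_width: 0.0786
```

```bash
python3 -m creep '{"translation":[[-5,-20,0],[-10,-40,0],[-15,-60,0],[-20,-80,0],[-22,-96,0]],"yaw":[-0.12,-0.24,-0.36,-0.48,-0.6],"gripper":[0,0,0,0,0]}'
python3 -m creep '{"translation":[[0,0,0],[0,0,0],[0,0,0],[0,0,0],[0,0,0]],"yaw":[-0.12,-0.24,-0.36,-0.48,-0.6],"gripper":[0,0,0,0,0]}'
python3 -m creep '{"translation":[[0,0,0],[0,0,0],[0,0,0],[0,0,0],[0,0,0]],"yaw":[-0.12,-0.24,-0.3,-0.3,-0.3],"gripper":[0,0,0,0,0]}'
python3 - <<'E'
from h import *
snap('wrist','w2')
c=snap('top','top2');a=c['pixels'][205:325,260:420,::-1];a=cv2.resize(a,None,fx=4,fy=4,interpolation=cv2.INTER_CUBIC);cv2.imwrite('pics/c2.png',a)
E
```

```text
time_s: 6.45
ee_pos: [0.4042, -0.3366, 0.2146]
eef_rot: [3.138, -0.005, 2.321]
force: [0.4, 1.0, 1.0]
grip_width: 0.0941
time_s: 6.87
ee_pos: [0.4041, -0.3368, 0.2145]
eef_rot: [3.138, -0.005, 1.715]
force: [0.2, -0.5, 0.7]
grip_width: 0.0942
time_s: 7.28
ee_pos: [0.404, -0.337, 0.2144]
eef_rot: [3.138, -0.005, 1.417]
force: [0.5, -0.2, 0.1]
grip_width: 0.0939
```

View pics/w2.png

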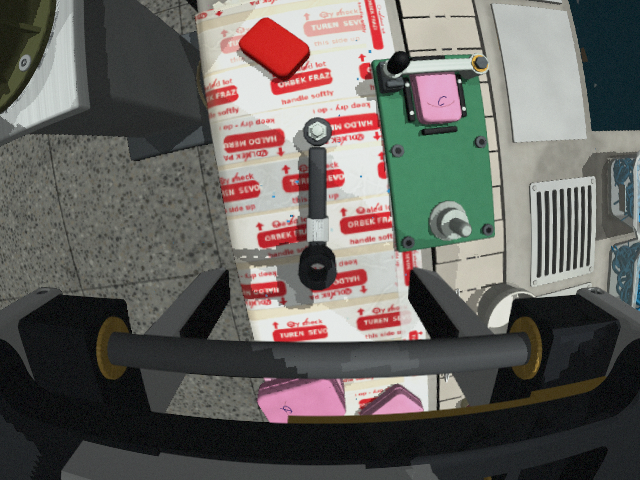

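View pics/c2.png

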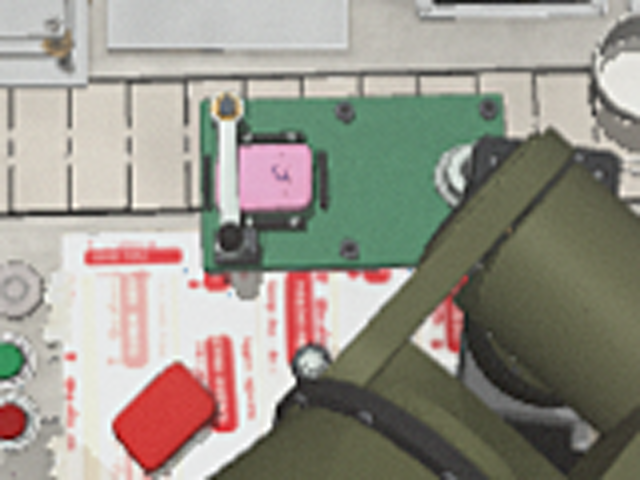

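The keeper lies across the mould's end with the knob over the catch, so it is shut. In the wrist view: boss (318,266), flats (317,231), stud (317,131), pin top (462,231).

```bash
python3 - <<'E'
from h import *
c=load('w2')
for n,u,v,z in [('boss',318,264,.042),('flats',317,231,.042),('stud',317,130,.056),('pin',461,230,.065),('hinge',480,61,.046),('knob',399,59,.085),('mould',438,97,.035)]: print(n,*wz(c,u,v,z))
t=load('top2')
for n,u,v,z in [('knob',229,236,.085),('hinge',226,105,.046),('mould',267,177,.035)]: print('top',n,onz(t,260+u/4-.4,205+v/4-.4,z).round(4))
E
```

```text
boss [ 0.3985 -0.3714  0.042 ] [ 0.3967 -0.3834  0.002 ]
flats [ 0.4025 -0.3402  0.042 ] [ 0.4025 -0.3398  0.0436]
stud [ 0.4164 -0.2507  0.056 ] [ 0.4164 -0.2509  0.0579]
pin [ 0.5308 -0.354   0.065 ] [ 0.5315 -0.3545  0.0632]
hinge [ 0.5791 -0.2006  0.046 ] [ 0.5765 -0.2017  0.0511]
knob [ 0.489  -0.2039  0.085 ] [ 0.4897 -0.2034  0.0826]
mould [ 0.5338 -0.2319  0.035 ] [ 0.5344 -0.2317  0.0334]
top knob [ 0.4925 -0.2001  0.085 ]
top hinge [ 0.582  -0.2002  0.046 ]
top mould [ 0.5375 -0.225   0.035 ]
```

```bash
python3 -m creep '{"translation":[[-1,-2,-40],[-1,-2,-80],[-1,-2,-120],[-1,-2,-155],[-1,-2,-181]],"yaw":[0,0,0,0,0],"gripper":[0,0,0,0,0]}'
python3 -m creep '{"translation":[[0,0,0],[0,0,0],[0,0,0],[0,0,0],[0,0,0]],"yaw":[0,0,0,0,0],"gripper":[255,255,255,255,255]}' 50
python3 -m creep '{"translation":[[0,0,0],[0,0,0],[0,0,0],[0,0,0],[0,0,0]],"yaw":[0,0,0,0,0],"gripper":[255,255,255,255,255]}'
python3 -m creep '{"translation":[[0,0,0],[0,0,0],[0,0,0],[0,0,0],[0,0,0]],"yaw":[0,0,0,0,0],"gripper":[255,255,255,255,255]}'
```

```text
time_s: 7.8
ee_pos: [0.4021, -0.3382, 0.0306]
eef_rot: [3.14, -0.007, 1.419]
force: [-0.5, -0.5, -0.3]
grip_width: 0.0941
time_s: 8.22
ee_pos: [0.4028, -0.3388, 0.0324]
eef_rot: [3.138, -0.005, 1.419]
force: [-0.2, 0.3, -0.6]
grip_width: 0.064
time_s: 8.63
ee_pos: [0.4028, -0.3388, 0.0324]
eef_rot: [3.138, -0.005, 1.419]
force: [0.2, -0.0, 1.0]
grip_width: 0.0308
time_s: 9.05
ee_pos: [0.4028, -0.3388, 0.0324]
eef_rot: [3.138, -0.005, 1.419]
force: [-0.2, 1.0, -0.3]
grip_width: 0.02
```

```bash
python3 -m creep '{"translation":[[0,0,10],[0,0,30],[0,0,60],[0,0,90],[0,0,110]],"yaw":[0,0,0,0,0],"gripper":[255,255,255,255,255]}'
python3 -m creep '{"translation":[[0,0,0],[0,0,0]],"yaw":[0,0.0],"gripper":[255,255]}'
python3 - <<'E'
from h import *
snap('wrist','w3')
E
```

```text
time_s: 9.47
ee_pos: [0.403, -0.339, 0.1455]
eef_rot: [3.136, -0.004, 1.419]
force: [0.5, 0.1, -2.7]
grip_width: 0.0194
time_s: 9.63
ee_pos: [0.4032, -0.3391, 0.1463]
eef_rot: [3.135, -0.003, 1.419]
force: [-0.3, 0.4, -4.1]
grip_width: 0.0193
```

View pics/w3.png

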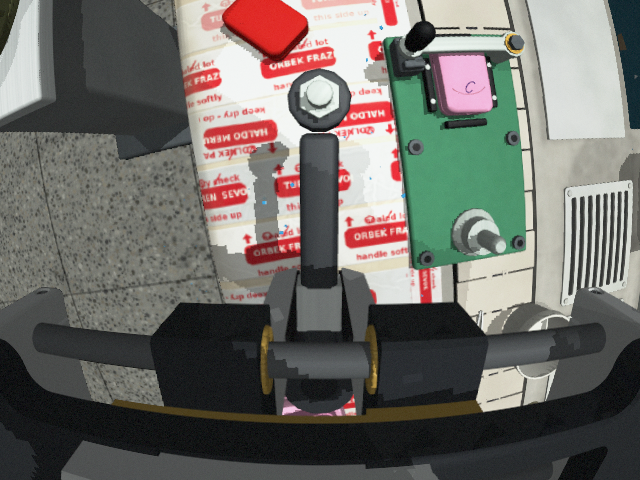

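```bash
python3 - <<'E'
from h import *
c=load('w3')
for n,u,v,z in [('stud',320,93,.169),('ring',320,122,.155),('arm1',319,150,.155),('arm2',319,200,.155),('arm3',319,250,.155),('flat',319,290,.155),('pin',493,243,.065),('hinge',516,41,.046),('mould',466,83,.035)]: print(n,*wz(c,u,v,z))
E
```

```text
stud [ 0.417  -0.2512  0.169 ] [ 0.4169 -0.2515  0.1709]
ring [ 0.4156 -0.2608  0.155 ] [ 0.4155 -0.2611  0.1587]
arm1 [ 0.4135 -0.272   0.155 ] [ 0.4135 -0.2721  0.1581]
arm2 [ 0.4104 -0.2923  0.155 ] [ 0.4104 -0.2919  0.1582]
arm3 [ 0.4072 -0.3132  0.155 ] [ 0.4073 -0.3126  0.1573]
flat [ 0.4045 -0.331   0.155 ] [ 0.4046 -0.33    0.1578]
pin [ 0.5298 -0.3517  0.065 ] [ 0.5308 -0.3523  0.0629]
hinge [ 0.5804 -0.2008  0.046 ] [ 0.5769 -0.2023  0.0514]
mould [ 0.5341 -0.2325  0.035 ] [ 0.5349 -0.2323  0.0334]
```

```bash
python3 -m creep '{"translation":[[30,6,0],[60,12,0],[90,18,0],[115,24,0],[132,27,0]],"yaw":[0.04,0.08,0.12,0.14,0.14],"gripper":[255,255,255,255,255]}'
python3 -m creep '{"translation":[[0,0,-5],[0,0,-12],[0,0,-18],[0,0,-18]],"yaw":[0,0,0,0],"gripper":[255,255,255,255]}'
python3 - <<'E'
from h import *
snap('wrist','w4');s=snap('scene','s4')['pixels'];t=snap('top','t4')['pixels']
a=cv2.resize(s[235:305,285:395],None,fx=7,fy=7,interpolation=cv2.INTER_CUBIC);cv2.imwrite('pics/c4.png',a[:,:,::-1])
E
```

```text
time_s: 10.1
ee_pos: [0.536, -0.3102, 0.1421]
eef_rot: [3.14, -0.006, 1.561]
force: [0.1, -0.6, -4.4]
grip_width: 0.0196
time_s: 10.43
ee_pos: [0.5344, -0.31, 0.1214]
eef_rot: [-3.14, -0.008, 1.561]
force: [-0.5, 0.2, -3.2]
grip_width: 0.0198
```

View pics/c4.png

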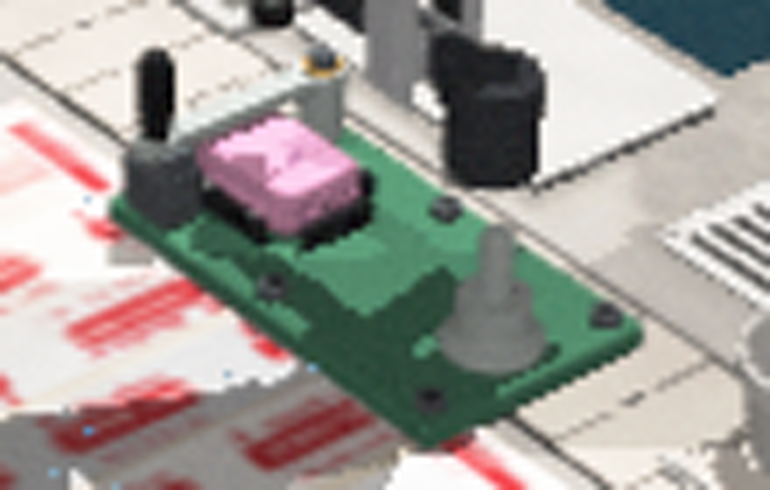

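View pics/w4.png

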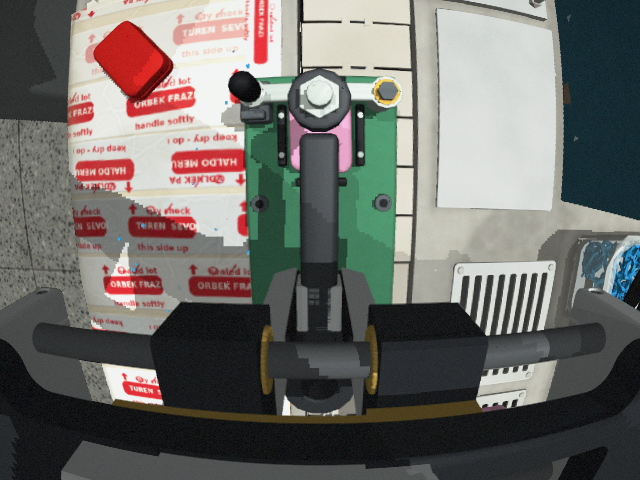

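```bash
python3 - <<'E'
from h import *
c=load('w4');e=np.array(c['obs']['ee_pos']);print(e)
for n,u,v,z in [('screwL',259,203,.015),('screwR',382,203,.015),('hinge',386,91,.05),('knob',244,84,.085),('stud',320,92,.145),('railL',282,138,.02),('railR',360,138,.02)]: print(n,*wz(c,u,v,z))
s=load('s4');q=lambda x,y,z:onz(s,285+x/7-.4,235+y/7-.4,z).round(4)
print('pin',q(497,230,.065),q(494,290,.036)); print('bore',q(492,163,.0885),'top',q(492,75,.1305))
def px(X):
    p=np.asarray(s['R'])@X+s['t'];return ((p[0]/p[2]*s['fx']+s['cx']-285+.4)*7).round(0),((p[1]/p[2]*s['fy']+s['cy']-235+.4)*7).round(0)
b=e+[0,-.041,-.033];print('pred bore px',px(b))
t=np.linspace(0,2*np.pi,60);E=np.array([px(b+.019*np.array([np.cos(a),np.sin(a),0])) for a in t]);print('pred boss bottom ellipse',E.min(0),E.max(0))
d=s['depth'][235:305,285:395];v,u=170//7,492//7;print('boss depth pt',world(s,285+u,235+v))
print('pin depth pt',world(s,285+497/7,235+255/7))
E
```

```text
[ 0.53436128 -0.31002671  0.12142413]
screwL [ 0.491 -0.278  0.015] [ 0.4914 -0.2777  0.0175]
screwR [ 0.5807 -0.2789  0.015 ] [ 0.5804 -0.2786  0.017 ]
hinge [ 0.5773 -0.2031  0.05  ] [ 0.5772 -0.2033  0.0507]
knob [ 0.4957 -0.2045  0.085 ] [ 0.4953 -0.2041  0.0829]
stud [ 0.5358 -0.2208  0.145 ] [ 0.5358 -0.2213  0.1479]
railL [ 0.5094 -0.2315  0.02  ] [ 0.5095 -0.2316  0.0216]
railR [ 0.5639 -0.232   0.02  ] [ 0.5638 -0.2321  0.021 ]
pin [ 0.5369 -0.3574  0.065 ] [ 0.5385 -0.356   0.036 ]
bore [ 0.5413 -0.348   0.0885] top [ 0.5366 -0.3502  0.1305]
pred bore px (np.float64(484.0), np.float64(173.0))
pred boss bottom ellipse [433. 145.] [534. 201.]
boss depth pt [ 0.52353835 -0.36723466  0.10234491]
pin depth pt [ 0.53082974 -0.36609688  0.0596912 ]
```

```bash
python3 -m creep '{"translation":[[1,-2,0],[1,-4,1],[1,-4,1],[1,-4,1],[1,-4,1]],"yaw":[0,0,0,0,0],"gripper":[255,255,255,255,255]}'
python3 -m creep '{"translation":[[0,0,0],[0,0,0],[0,0,0]],"yaw":[0,0,0],"gripper":[255,255,255]}'
python3 - <<'E'
from h import *
c=snap('wrist','w5');s=snap('scene','s5')
p=c['pixels'][:300,200:440,::-1]; q=cv2.resize(s['pixels'][235:305,285:375,::-1],None,fx=6,fy=6,interpolation=cv2.INTER_CUBIC)[:,:540]
o=np.zeros((420,780,3),np.uint8);o[:300,:240]=p;o[:420,240:]=q;cv2.imwrite('pics/c5.png',o)
for n,u,v in [('arm1',319,150),('arm3',319,250)]: print(n,*wz(c,u,v,.13))
E
```

```text
time_s: 11.0
ee_pos: [0.5365, -0.3147, 0.1253]
eef_rot: [3.139, -0.006, 1.561]
force: [0.3, 0.4, -3.8]
grip_width: 0.0197
time_s: 11.25
ee_pos: [0.5365, -0.3147, 0.1253]
eef_rot: [3.139, -0.006, 1.561]
force: [-0.6, -0.4, -4.5]
grip_width: 0.0192
arm1 [ 0.5373 -0.2468  0.13  ] [ 0.5373 -0.2468  0.1361]
arm3 [ 0.5368 -0.2895  0.13  ] [ 0.5368 -0.2877  0.1371]
```

View pics/c5.png

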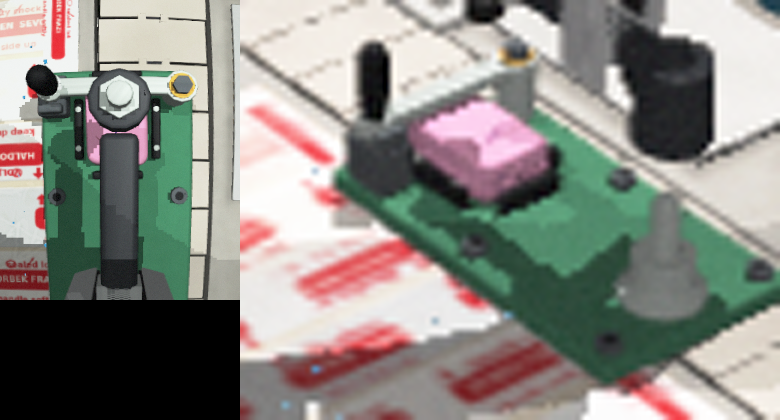

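```bash
python3 -m creep '{"translation":[[-2,0,-3],[-2,0,-3],[-2,0,-3],[-2,0,-3],[-2,0,-3]],"yaw":[0,0,0,0,0],"gripper":[255,255,255,255,255]}'
python3 -m creep '{"translation":[[0,0,0],[0,0,0],[0,0,0],[0,0,0]],"yaw":[0,0,0,0],"gripper":[255,255,255,255]}'
python3 - <<'E'
from h import *
print(np.abs(ctrl.get_obs()['joint_vel']).max()); print(ctrl.hand_in())
E
```

```text
time_s: 11.77
ee_pos: [0.5345, -0.3147, 0.1223]
eef_rot: [3.139, -0.006, 1.561]
force: [-0.7, 0.3, -3.7]
grip_width: 0.0197
time_s: 12.1
ee_pos: [0.5345, -0.3147, 0.1224]
eef_rot: [3.139, -0.006, 1.561]
force: [-0.6, -0.4, -4.4]
grip_width: 0.0195
0.001806908122760643
the job is handed in; nothing more can be done
None
```

The keeper bar is shut, and the lever is held level over the jig for greasing. I handed the job in at 12.1 s of the 51 s; it reports no verdict.

- **Keeper bar:** I gripped the knob and swung the bar until it met a hard stop at about 20 N. After I let go, the top and wrist pictures showed it lying straight across the mould's end, with the knob over the catch. It still looked shut in the last picture.
- **Lever:** I gripped it across the flats at 50 N, with the fingers 20 mm apart. By the measured foot position the grip is within a few millimetres of the balance point. It was level to about 1–1.5° and the arm was at rest.
- **Position over the jig:** The boss is about 25–27 mm above the pin. I estimate the bore is within 2–5 mm of the pin's axis and the foot is over the middle of the mould.
- **Contact:** The measured force was steady at about 4 N, roughly the lever's weight, with no sign of it touching anything.

**Disagreements:** The cameras differed by up to about 7 mm on the pin's position, so I used a middle value. The last scene picture suggested the boss sat about 5 mm too far in +x, while the wrist view suggested 1–2 mm. I corrected by 2 mm and lowered 3 mm, and took no picture after that. The pin's top was hidden in the final wrist view, so the bore's alignment comes from the hinge, the plate screws and the scene camera.

The mould looked seated in its nest in the last pictures. I did not measure the pot, spare mould or tweezers again, but nothing came near them.

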